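# Sort machined pins into a drawer by kind and shut it

### The job

Take the two dark steel pins, one plain and one with a collar, out of the slanted stand and put each into the drawer compartment where a pin of the same kind already lies; set them down inside rather than dropping them, and let them lie down. Then push the drawer gently shut, all the way to its stop. Leave the grey plug in its hole, and the bottle, jar and screwdriver where they are.

Things in the scene. Friction and masses are not known exactly. Their poses are not given: they have to be found in the camera images.
- plain: Plain pin: solid dark steel rod, 18 mm diameter, 90 mm long, mass about 0.18 kg, no collar. Origin on its axis at mid-length; its z axis runs along the rod. At the start it stands in a hole of the stand, 35 mm of its lower end (-z) hidden, the upper 55 mm (+z end) free.
- collared: Collared pin: the same 18 mm by 90 mm dark steel rod with a thin round collar (34 mm diameter, 5 mm thick, from z = +2 to +7 mm) near mid-length, about 0.2 kg. Origin on its axis at mid-length; its z axis runs along the rod. At the start it stands in a hole of the stand, 35 mm of its lower end (-z) hidden, the upper 55 mm (+z end) free. Above the collar 38 mm of bare rod are free to grip.
- sample_plain: A plain pin like the other, already lying in one compartment of the drawer (18 mm rod, 90 mm; origin at mid-length, z along the rod). It marks the compartment for plain pins.
- sample_collared: A collared pin like the other, already lying in the other compartment (origin at mid-length, z along the rod). It marks the compartment for collared pins.
- stand: Fixed stand, base 130 x 240 mm; origin on the table under the hole mouths, x away from the robot, y along the row. A white slanted block has three holes (20 mm wide, 35 mm deep, mouths at x = 0, z = 75 mm) at y = -65, 0, +65 mm: two hold pins, one a plug, in any order. Holes and pins lean 35 degrees from vertical, tops towards -x.
- shelf_edge (a point): Middle of the lower front edge of the stand's metal shelf, 240 mm wide, which hangs above and behind the pins (184 mm above the table, edge 3 mm behind the hole mouths; small blue bins on it reach 220 mm). It stops a gripper that comes straight down on a pin: come in and draw out along the pin's lean.
- unit: Low grey cabinet, 240 (x) x 300 (y) x 100 mm high, fixed; origin under its centre, front towards -x. One wide drawer; its blue front (outer face 119 mm, inner face 98 mm before the drawer centre) rises to 88 mm above the table. Clear height inside over the drawer floor is 66 mm, so a pin left standing on end blocks the drawer.
- unit_drawer0 (a joint): How far the drawer is open, m: 0 = fully shut against its stop, grows as it slides out along the cabinet's -x; starts 0.135 to 0.16. Sliding friction a few newtons.
- unit_drawer0_handle (a point): Middle of the drawer's handle: a horizontal steel bar 11 mm thick, 120 mm long along the drawer's y, 35 mm in front of the drawer front, 62 mm above the table.
- drawer_mid (a point): Centre of the drawer's inner floor (22 mm above the table), moves with the drawer; axes as the cabinet's. The inside is 195 mm (x) by 258 mm (y), walls 56 mm high, split by a thin divider (4 mm thick, 30 mm high) along x at y = 0 into two compartments, y > 0 and y < 0, each 127 mm wide.
- plug: Bystander: grey plastic plug that closes the third hole; its round cap (28 mm diameter, 7 mm thick) sits on the hole mouth, the rest is hidden. Origin on its axis, 10 mm out from the hole mouth. It stays where it is.
- bottle: Bystander: white plastic bottle, 54 mm diameter, 150 mm tall, origin at its underside.
- jar: Bystander: amber glass jar, 60 mm diameter, 70 mm tall, origin at its underside.
- screwdriver: Bystander: screwdriver lying on the table in front of the robot, along its own x.
There are look-alikes about, which are no part of the job. Leave any blue look-alike of the collared alone. Leave any blue look-alike of the sample_collared alone.

How it is judged:
By the outcome, as a careful person would: the job done as asked, in the order asked, and still so for the second after the job is handed in, with the robot touching nothing.
It also fails if it takes over 67 s, if anything falls off the work surface, if the arm or the gripper's body presses on something with over 40 N, if the wrist force passes 120 N, or if a joint passes its speed limit or range.

### The arm

A 6-joint arm with a two-finger parallel gripper is mounted at the origin on the work surface. World frame = base frame: x ahead of the robot, y to its left, z up, the work surface at z = 0. Lengths are in mm, angles in degrees, forces in N, time in s.
With the tool pointing down it reaches from about 350 to 850 mm from the base axis. Payload 8.1 kg.
Tool frame: the origin (TCP) lies between the finger pads; the fingertips stand 22 mm ahead of it and the grasp point (between the pads) lies 3 mm ahead of it; z points along the fingers, y is the line along which they close (so a half turn about z gives the same grasp; the last joint's range is limited). The gripper opens to 85 mm and grips with 20 to 120 N. Pads are 22 mm wide; open, the fingers measure 114 mm over their backs; the gripper's body (76 mm by 85 mm) begins 54 mm behind the grasp point. The pads swing forward as they close: fully open they stand 13 mm farther back than shut.
Start: joints at [59.336, 7.471, 85.268, -0, 87.261, -4.893], TCP at [260.851, 540.335, 253.292] pointing down, gripper open.
Joint ranges: [-169.43, 169.43], [-51.17, 129.36], [1.28, 143.12], [-76.62, 256.62], [0, 156.53], [-152.29, 152.29]. Speed limits (degrees/s): [136.94, 136.94, 159.86, 180, 180, 180].

### API

Orientations are given as [roll, pitch, yaw] about the fixed x, y, z axes, in that order (R = Rz(yaw) Ry(pitch) Rx(roll)).
In Python, from bench import r, vision gives the robot as it stands.
- The arm moves only by the tool step_arm, never from a script. Its argument "targets" is a list that holds one entry, the list of rows, each a list of 6 numbers: the shift along the world's x, y, z in mm, then the turn, a rotation vector about the world's x, y, z in rad. In form: [[[x, y, z, rx, ry, rz], ...]]. A call has 1 to 12 rows; each row is the pose to reach, as a shift and turn from the pose commanded when the call began; what a row does not reach only later rows make up. A row lasts 1/12 s, in which the tool goes at most 41.7 mm and 7.16 degrees, less where a joint would pass 70% of its speed; a pose out of reach is approached as far as the arm can. A call with a gripper value outside its range is refused whole. "fingers" is the gripper's target within -1 to 1 (shut at 1, half-way at 0, fully open at -1), set as the call begins (left out, the last holds). The fingers move at their own pace and stop on an object; "newtons" is the grip in N (left out, the last holds). Time passes only in rows, so rows that repeat a pose let the fingers close. It gives the time, the measured TCP pose, the force, the opening and the grip force at its end, in the units of the state.
- r.sense(): the state, without advancing time (a new reading comes with each control period).
- vision.snapshot(name): name is "side" or "top"; returns a dict with "img" (420x560x3 uint8, blue, green, red), "mtx" (3x3 intrinsics, pixels), "eye" and "attitude" of the camera in the world. Camera axes: x right, y up, looking along -z (the intrinsics and any distortion apply to the point x, -y, -z); pixel columns grow to the right and rows downward; lengths in mm; the calibration is good to about 2 mm. A picture is of the moment at which its call begins. There is no depth.
- r.hand_in(): hands the job in; it is judged then, once.
The state is a dict: "time": time; "joint_pos": joint angles; "qd": joint speeds; "joint_efforts": joint torques, N m; "tool_pos": TCP position; "tcp_rot": TCP orientation; "ft_force": force on the tool from outside, world axes, zero at the start; "wrist_torque": the same for the moment, N m; "finger_gap": finger opening in mm; "grip_force": force on a finger pad.
Only numpy, scipy, OpenCV 4.12 (cv2) and the standard library are available. Lean on these libraries where they do the work, as an engineer would, in place of code of your own. Each camera call takes 0.05 s, during which the arm holds its last target. There are 200 camera calls.

## Working session

There is one attempt and no reset: what is moved stays moved. The work goes in short steps, Python scripts to look and compute and a tool call to move; the robot and the scene stay as the last step left them, time stands still between calls to the robot, and variables do not carry over. Pictures are saved under pics/ and viewed, at most 10 in all, crops included, and the job is handed in when it is done.

Besides the shell and the picture viewer there is one more tool, called after "Request:" as name(argument=value, ...), one argument or row to a line, values as JSON. step_arm: Moves the arm, as the interface text tells. Its arguments: {"type":"object","properties":{"targets":{"type":"array"},"fingers":{"type":"number"},"newtons":{"type":"number"}},"required":["targets"]}

```bash
mkdir -p pics; ls; python3 - <<'E'
from bench import r, vision
import cv2,json,pickle
for n in ("side","top"):
    s=vision.snapshot(n); pickle.dump(s,open(n+"0.pkl","wb"))
    cv2.imwrite(f"pics/{n}0.png",s["img"]); print(n,s["mtx"],s["eye"],s["attitude"],[k for k in s])
print(r.sense())
E
```

```text
pics
side [[543.20478226   0.         287.38902535]
 [  0.         543.20478226 213.6046374 ]
 [  0.           0.           1.        ]] [    1.86073621 -1024.11148635  1176.02705663] [ 47.6078709    0.88958306 -29.02608604] ['img', 'mtx', 'eye', 'attitude']
top [[490.75519064   0.         275.79107474]
 [  0.         490.75519064 215.43605302]
 [  0.           0.           1.        ]] [3.68554060e+02 1.07061707e+00 1.41993177e+03] [  8.29292017  -0.78330882 -91.36774337] ['img', 'mtx', 'eye', 'attitude']
{'time': 0.1, 'joint_pos': array([ 5.93349444e+01,  7.51183925e+00,  8.53231011e+01,  5.71988744e-04,
        8.72630319e+01, -4.89406625e+00]), 'qd': array([ 0.01275875, -0.00524231, -0.15074899, -0.04687147,  0.00364937,
       -0.03472353]), 'joint_efforts': array([ 9.93005597e-04, -5.70949244e+01, -5.01942909e+01, -2.63296861e-04,
        8.10649391e-03,  6.51683422e-05]), 'tool_pos': array([260.61247408, 539.92709104, 252.33769385]), 'tcp_rot': array([-1.79902434e+02, -8.92758022e-03,  1.54228975e+02]), 'ft_force': array([-0.10352633,  0.37332352,  0.5643236 ]), 'wrist_torque': array([-0.00035791, -0.04279486, -0.01845963]), 'grip_force': 0.0, 'finger_gap': 85.53850334457928}
```

View pics/side0.png

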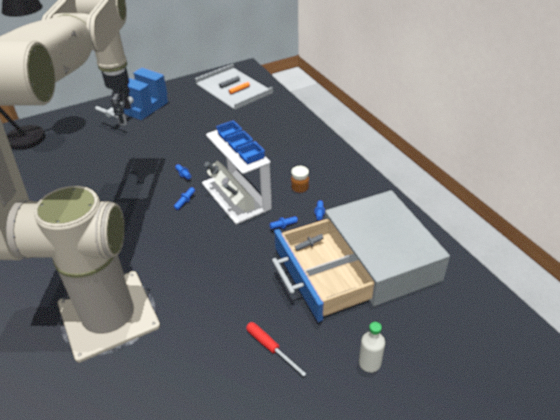

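View pics/top0.png

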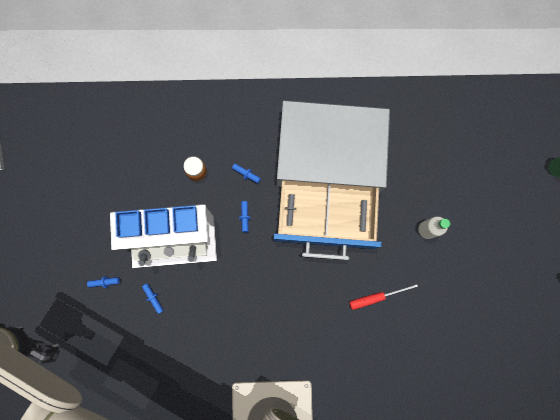

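The side view shows the stand at (237,175), the open drawer at (325,265), the bottle at (372,350) and the screwdriver at (275,345). The top view shows the stand holes at about (145,257), (169,251) and (193,253). The collared sample is at (290,210) and the plain one at (363,215). Blue look-alikes lie at (103,282), (152,298), (245,216) and (246,173). Next is a close crop of the stand in both views.

```bash
cat > h.py <<'E'
import numpy as np, cv2, pickle
from scipy.spatial.transform import Rotation as Rn
def cam(s):
    return Rn.from_euler('xyz',s["attitude"],degrees=True).as_matrix(), np.array(s["eye"]), np.array(s["mtx"])
def ray(s,u,v):
    R,e,K=cam(s); d=np.linalg.inv(K)@[u,v,1]; d=R@[d[0],-d[1],-d[2]]; return e,d/np.linalg.norm(d)
def onz(s,u,v,z):
    e,d=ray(s,u,v); return e+d*(z-e[2])/d[2]
def proj(s,p):
    R,e,K=cam(s); q=R.T@(np.array(p,float)-e); q=K@[q[0],-q[1],-q[2]]; return q[:2]/q[2]
def tri(s1,p1,s2,p2):
    e1,d1=ray(s1,*p1); e2,d2=ray(s2,*p2)
    t=np.linalg.lstsq(np.stack([d1,-d2],1),e2-e1,rcond=None)[0]
    a,b=e1+d1*t[0],e2+d2*t[1]; return (a+b)/2,np.linalg.norm(a-b)
def crop(img,x0,y0,w,h,k): return cv2.resize(img[y0:y0+h,x0:x0+w],None,fx=k,fy=k,interpolation=cv2.INTER_CUBIC)
E
python3 - <<'E'
from h import *
a=pickle.load(open("side0.pkl","rb"));b=pickle.load(open("top0.pkl","rb"))
A=crop(a["img"],190,115,95,110,5); B=crop(b["img"],100,195,125,80,4)
B=cv2.resize(B,(320*1,205)) if 0 else crop(b["img"],100,195,60,1,1) if 0 else B
C=np.zeros((600,800,3),np.uint8)
A=cv2.resize(A,None,fx=.8,fy=.8); A=A[:440]; C[:A.shape[0],:A.shape[1]]=A   # side x4
B=cv2.resize(b["img"][195:275,105:220],None,fx=3.5,fy=3.5,interpolation=cv2.INTER_CUBIC); C[:280,390:390+B.shape[1]]=B[:, :410]
D=cv2.resize(b["img"][170:262,270:390],None,fx=3.4,fy=3.4,interpolation=cv2.INTER_CUBIC); C[285:285+D.shape[0],385:385+D.shape[1]]=D[:,:415]
cv2.imwrite("pics/c1.png",C)
E
```

```text
(no output)
```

View pics/c1.png

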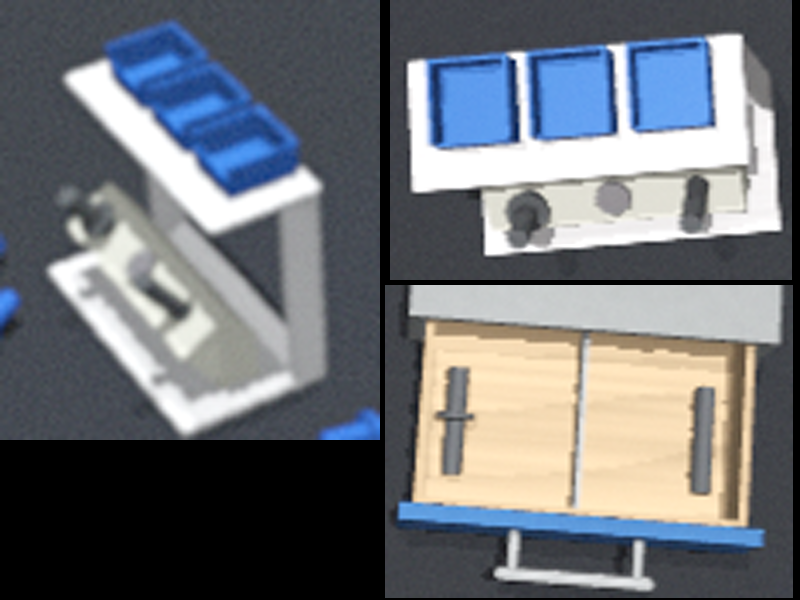

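The close crop shows the collared pin in the left hole (top view ~(144,257)), the plug in the middle (168,251), and the plain pin on the right (192,253). The pins I want are the two dark ones. The blue collared look-alikes lie loose on the table, and the grey plug has a flush cap. The collared sample is in the left (+y) compartment and the plain one in the right.

```bash
cat > est.py <<'E'
from h import *
a=pickle.load(open("side0.pkl","rb"));b=pickle.load(open("top0.pkl","rb"))
tp=lambda x,y:((x-390)/3.5+105-.36,y/3.5+195-.36)      # crop -> px
dr=lambda x,y:((x-385)/3.4+270-.35,(y-285)/3.4+170-.35)
sd=lambda x,y:(x/4+190-.37,y/4+115-.37)
if __name__=="__main__":
    P=lambda *q:np.round(np.hstack(q),1)
    print("shelf top L,R z188",P(onz(b,*tp(413,192),188)),P(onz(b,*tp(747,165),188)))
    print("shelf back L,R z188",P(onz(b,*tp(408,60),188)),P(onz(b,*tp(741,35),188)))
    print("base front",P(onz(b,*tp(486,255),6)),P(onz(b,*tp(781,230),6)))
    print("plug z80",P(onz(b,*tp(612,198),81)))
    print("plug tri",tri(b,tp(612,198),a,sd(139,267)))
    print("drawer front top z88",P(onz(b,*dr(398,505),88)),P(onz(b,*dr(763,532),88)))
    print("inner edge",P(onz(b,*dr(413,502),78)),P(onz(b,*dr(749,525),78)))
    print("handle ends z62",P(onz(b,*dr(499,573),67)),P(onz(b,*dr(650,585),67)))
    print("cab front z100",P(onz(b,*dr(410,315),100)),P(onz(b,*dr(781,343),100)))
    print("divider z52",P(onz(b,*dr(586,335),52)),P(onz(b,*dr(575,505),52)))
    print("sampC",P(onz(b,*dr(457,370),31)),P(onz(b,*dr(452,473),31)))
    print("sampP",P(onz(b,*dr(706,388),31)),P(onz(b,*dr(701,493),31)))
E
python3 est.py
```

```text
shelf top L,R z188 [470.7 393.4 188. ] [484.6 155.3 188. ]
shelf back L,R z188 [566.2 399.3 188. ] [579.3 159.3 188. ]
base front [432.9 390.8   6. ] [447.7 150.4   6. ]
plug z80 [471.3 273.4  81. ]
plug tri (array([471.29276581, 274.76685648,  75.3462547 ]), np.float64(1.0072005657410983))
drawer front top z88 [510.2 -14.2  88. ] [ 481.9 -306.6   88. ]
inner edge [513.5 -26.5  78. ] [ 488.7 -297.9   78. ]
handle ends z62 [455.2 -95.   67. ] [ 442.7 -217.2   67. ]
cab front z100 [663.  -27.3 100. ] [ 633.7 -326.9  100. ]
divider z52 [ 653.6 -175.4   52. ] [ 510.8 -160.6   52. ]
sampC [630.  -67.5  31. ] [542.3 -60.8  31. ]
sampP [ 610.  -278.1   31. ] [ 520.7 -269.4   31. ]
```

```bash
cat > geo.py <<'E'
from h import *
S=np.array([475,274.,0]); SY=3.4; D=np.array([600,-171.,22]); DY=-5.6
Rz=lambda d:Rn.from_euler('z',d,degrees=True).as_matrix()
ax=np.array([-np.sin(np.radians(35)),0,np.cos(np.radians(35))])
def sp(y,t): return S+Rz(SY)@(np.array([0,y,75])+t*ax)   # t mm out from mouth of hole y
def tool(yaw,lean=35):
    z=Rz(yaw)@[np.sin(np.radians(lean)),0,-np.cos(np.radians(lean))]; y=Rz(yaw)@[0,1,0]; return np.stack([np.cross(y,z),y,z],1)
def go(st,p,R):
    R0=Rn.from_euler('xyz',st["tcp_rot"],degrees=True).as_matrix()
    return np.round(np.r_[p-st["tool_pos"],Rn.from_matrix(R@R0.T).as_rotvec()],3)
E
python3 - <<'E'
from geo import *
from est import a,b
from bench import r
itp=lambda p:np.round([(p[0]+.36-105)*3.5+390,(p[1]+.36-195)*3.5]); isd=lambda p:np.round([(p[0]+.37-190)*4,(p[1]+.37-115)*4])
for n,y,t in (("col top",65,55),("collar",65,14.5),("plain top",-65,55),("plain mouth",-65,0),("plug",0,7)):
    p=sp(y,t); print(n,p.round(1),itp(proj(b,p)),isd(proj(a,p)))
st=r.sense()
for y,t in ((65,43),(-65,35)):
    for k in (0,70): print(y,k,go(st,sp(y,t+k),tool(SY)), sp(y,t+k).round(1))
E
```

```text
col top [439.7 337.  120.1] [516. 238.] [ 67. 194.]
collar [462.8 338.4  86.9] [526. 210.] [ 97. 217.]
plain top [447.4 207.2 120.1] [689. 224.] [142. 279.]
plain mouth [478.9 209.1  75. ] [696. 187.] [183. 310.]
plug [471.  273.8  80.7] [612. 198.] [139. 263.]
65 0 [ 1.85912e+02 -2.02504e+02 -1.42114e+02 -1.18000e-01 -6.06000e-01
  4.94000e-01] [446.5 337.4 110.2]
65 70 [ 1.45833e+02 -2.04885e+02 -8.47740e+01 -1.18000e-01 -6.06000e-01
  4.94000e-01] [406.4 335.  167.6]
-65 0 [ 1.98203e+02 -3.32003e+02 -1.48667e+02 -1.18000e-01 -6.06000e-01
  4.94000e-01] [458.8 207.9 103.7]
-65 70 [ 1.58123e+02 -3.34384e+02 -9.13270e+01 -1.18000e-01 -6.06000e-01
  4.94000e-01] [418.7 205.5 161. ]
```

Request:
step_arm(
  targets=[
    [[146,-205,-85,-0.118,-0.606,0.494],[146,-205,-85,-0.118,-0.606,0.494],[146,-205,-85,-0.118,-0.606,0.494],[146,-205,-85,-0.118,-0.606,0.494],[146,-205,-85,-0.118,-0.606,0.494],[146,-205,-85,-0.118,-0.606,0.494],[146,-205,-85,-0.118,-0.606,0.494],[146,-205,-85,-0.118,-0.606,0.494],[146,-205,-85,-0.118,-0.606,0.494],[146,-205,-85,-0.118,-0.606,0.494],[146,-205,-85,-0.118,-0.606,0.494],[146,-205,-85,-0.118,-0.606,0.494]],
  ],
  fingers=-0.3,
)

```text
time: 1.1
tool_pos: [407.3, 336.9, 169.9]
tcp_rot: [179.8, 35.1, -176.6]
ft_force: [1.1, 0.4, -0.3]
finger_gap: 55.7
grip_force: 0.0
```

```bash
python3 - <<'E'
from geo import *
from bench import r,vision
st=r.sense(); print(st["time"],st["tool_pos"],st["tcp_rot"],st["finger_gap"],go(st,sp(65,43),tool(SY)))
a=vision.snapshot("side");b=vision.snapshot("top")
cv2.imwrite("pics/c2.png",np.hstack([crop(a["img"],180,100,90,110,4),crop(b["img"],90,180,110,110,4)]))
E
```

```text
1.1 [407.32997986 336.90746192 169.88582289] [ 179.77229221   35.06072781 -176.62308702] 55.70705044152501 [ 3.9195e+01  5.1500e-01 -5.9662e+01 -3.0000e-03  1.0000e-03 -2.0000e-03]
```

View pics/c2.png

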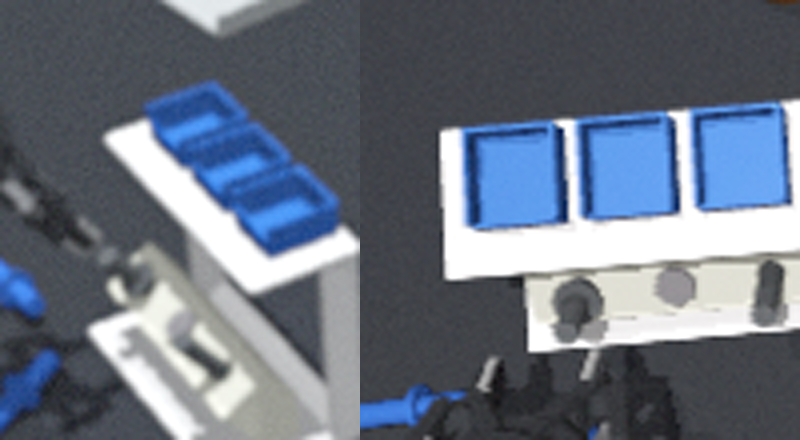

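The side crop shows the open fingers lined up along the collared pin's lean. In the top crop the fingertips are at about (490,375) and (592,360), with the pin's top end at (566,330).

```bash
python3 - <<'E'
from geo import *
from est import b
c=lambda p:np.round([(p[0]+.37-90)*4+360,(p[1]+.37-180)*4])
R=Rn.from_euler('xyz',[179.77,35.06,-176.62],degrees=True).as_matrix();T=np.array([407.3,336.9,169.9])
for d in (8,12,18):
  for w in (-28,28): print(d,w,c(proj(b,T+R@[0,w,d])),end=" ")
  print(c(proj(b,T+R@[0,0,d])))
print(c(proj(b,sp(65,55))))
E
```

```text
8 -28 [590. 369.] 8 28 [501. 377.] [546. 373.]
12 -28 [591. 366.] 12 28 [503. 373.] [547. 370.]
18 -28 [593. 361.] 18 28 [505. 368.] [549. 364.]
[564. 332.]
```

Request:
step_arm(
  targets=[
    [[10,0.3,-15,0,0,0],[20,0.6,-30,0,0,0],[28,1,-42,0,0,0],[34,1,-51,0,0,0],[39.5,1,-59,0,0,0],[39.5,1,-59,0,0,0],[39.5,1,-59,0,0,0],[39.5,1,-59,0,0,0]],
  ],
)

```text
time: 1.87
tool_pos: [446.4, 336.7, 109.8]
tcp_rot: [179.9, 35.0, -176.6]
ft_force: [-0.5, 0.2, 0.4]
finger_gap: 55.4
grip_force: 0.0
```

```bash
python3 - <<'E'
from geo import *
from bench import r,vision
st=r.sense(); print(st["time"],st["tool_pos"],go(st,sp(65,43),tool(SY)))
a=vision.snapshot("side");b=vision.snapshot("top")
cv2.imwrite("pics/c3.png",np.hstack([crop(a["img"],190,130,66,90,6),crop(b["img"],110,220,67,90,6)]))
E
```

```text
1.8667 [446.37690678 336.74788332 109.84088948] [ 0.148  0.675  0.383 -0.002  0.    -0.002]
```

View pics/c3.png

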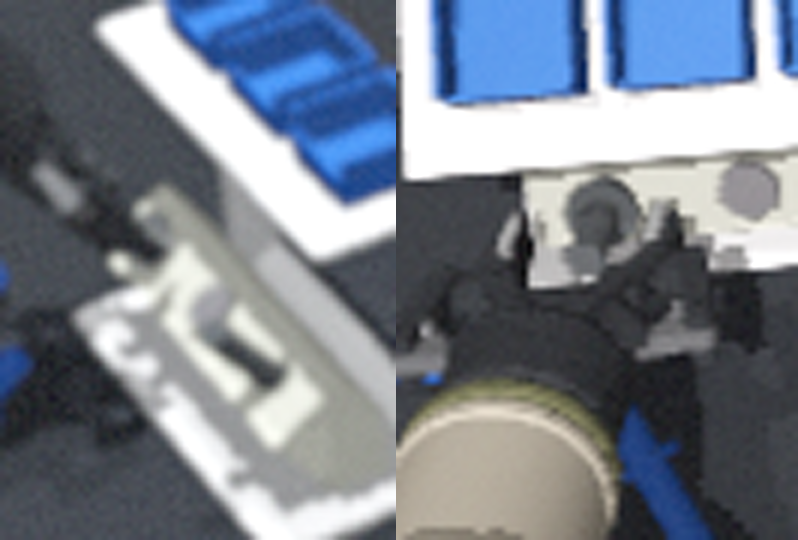

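The pin stands between the open fingers, which are at about (512,235) and (655,215) in the top crop, with the pin at (592,230). The pads clear the collar, so I'm closing on it.

Request:
step_arm(
  targets=[
    [[0,0.5,0.3,0,0,0],[0,0.5,0.3,0,0,0],[0,0.5,0.3,0,0,0],[0,0.5,0.3,0,0,0],[0,0.5,0.3,0,0,0],[0,0.5,0.3,0,0,0],[0,0.5,0.3,0,0,0],[0,0.5,0.3,0,0,0]],
  ],
  fingers=1,
  newtons=60,
)

```text
time: 2.63
tool_pos: [446.4, 336.9, 110.2]
tcp_rot: [179.9, 35.0, -176.6]
ft_force: [-3.8, -2.7, 6.2]
finger_gap: 16.4
grip_force: 58.3
```

Request:
step_arm(
  targets=[
    [[-6,-0.3,8,0,0,0],[-12,-0.7,17,0,0,0],[-18,-1,26,0,0,0],[-25,-1.5,36,0,0,0],[-34,-2,49,0,0,0],[-43,-2.5,61,0,0,0],[-46,-3,66,0,0,0],[-46,-3,66,0,0,0],[-46,-3,66,0,0,0]],
  ],
)

```text
time: 3.38
tool_pos: [400.4, 334.0, 175.5]
tcp_rot: [179.9, 35.0, -176.6]
ft_force: [0.8, -0.1, -1.6]
finger_gap: 16.4
grip_force: 59.0
```

```bash
cat >> geo.py <<'E'
def dp(x,y,z=0): return D+Rz(DY)@np.array([x,y,z])
def place(x,y,L,h):  # TCP pose with pin lower end at drawer local x,y, h above floor; L = TCP to lower end
    R=tool(DY); return dp(x,y,h)-L*R[:,2], R
E
python3 - <<'E'
from geo import *
from bench import r,vision
st=r.sense(); print(st["time"],st["tool_pos"],st["finger_gap"],st["ft_force"])
# L: TCP at pin z=33 -> 78 from lower end
for h in (120,60,8): print(h,go(st,*place(12,42,78,h)),place(12,42,78,h)[0].round(1))
E
```

```text
3.3833 [400.38404651 333.95722784 175.49319756] 16.425278611296132 [ 0.810879   -0.13640703 -1.61968911]
120 [ 1.71132e+02 -4.59963e+02  3.04010e+01 -2.00000e-03  0.00000e+00
 -1.59000e-01] [ 571.5 -126.   205.9]
60 [ 1.71132e+02 -4.59963e+02 -2.95990e+01 -2.00000e-03  0.00000e+00
 -1.59000e-01] [ 571.5 -126.   145.9]
8 [ 1.71132e+02 -4.59963e+02 -8.15990e+01 -2.00000e-03  0.00000e+00
 -1.59000e-01] [ 571.5 -126.    93.9]
```

Request:
step_arm(
  targets=[
    [[-15,0,30,0,0,0],[-30,0,60,0,0,0],[-30,-40,70,0,0,0],[-30,-80,70,0,0,0],[-30,-120,70,0,0,0],[-30,-160,70,0,0,0],[-20,-200,70,0,0,-0.04],[-5,-238,70,0,0,-0.08],[15,-272,70,0,0,-0.12],[40,-304,70,0,0,-0.159],[65,-335,70,0,0,-0.159],[90,-366,70,0,0,-0.159]],
  ],
)

```text
time: 4.38
tool_pos: [477.2, -1.2, 244.0]
tcp_rot: [179.9, 35.0, 174.3]
ft_force: [0.2, 1.8, -2.6]
finger_gap: 16.2
grip_force: 60.0
```

Request:
step_arm(
  targets=[
    [[25,-31,0,0,0,0],[50,-60,0,0,0,0],[72,-84,0,0,0,0],[81,-94,-25,0,0,0],[81,-94,-50,0,0,0],[81,-94,-70,0,0,0],[81,-94,-85,0,0,0],[81,-94,-95,0,0,0],[81,-94,-100,0,0,0],[81,-94,-100,0,0,0],[81,-94,-100,0,0,0]],
  ],
)

```text
time: 5.3
tool_pos: [558.5, -93.5, 145.6]
tcp_rot: [179.9, 35.0, 174.3]
ft_force: [-0.1, 0.5, -1.7]
finger_gap: 16.6
grip_force: 60.1
```

```bash
python3 - <<'E'
from geo import *
from bench import r,vision
st=r.sense(); print(st["time"],st["tool_pos"],st["tcp_rot"],st["ft_force"],go(st,*place(12,42,78,5)))
a=vision.snapshot("side");b=vision.snapshot("top")
cv2.imwrite("pics/c4.png",np.hstack([crop(a["img"],255,190,130,130,3),crop(b["img"],265,150,130,130,3)]))
E
```

```text
5.3 [558.50572872 -93.52891053 145.5623396 ] [179.91401177  35.01425888 174.31438724] [-0.06744817  0.45937301 -1.67148914] [ 1.3010e+01 -3.2477e+01 -5.4668e+01 -1.0000e-03  0.0000e+00  1.0000e-03]
```

View pics/c4.png

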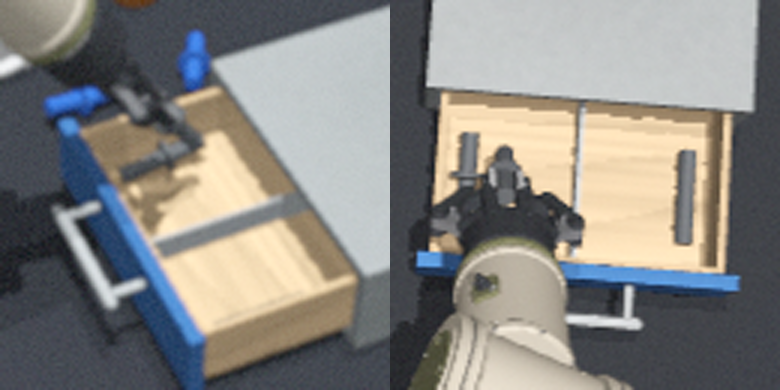

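The collared pin is held at a slant over the left compartment, clear of the sample (top crop: pin (505,165), collared sample (468,165)). It is about 60 mm above the floor, so I'm centring it in the free space and lowering.

Request:
step_arm(
  targets=[
    [[10,-16,0,0,0,0],[18,-33,-5,0,0,0],[18,-33,-20,0,0,0],[18,-33,-32,0,0,0],[18,-33,-42,0,0,0],[18,-33,-48,0,0,0],[18,-33,-52,0,0,0],[18,-33,-52,0,0,0],[18,-33,-52,0,0,0]],
  ],
)

```text
time: 6.15
tool_pos: [576.5, -126.3, 93.6]
tcp_rot: [179.9, 35.0, 174.3]
ft_force: [1.2, 1.1, -1.8]
finger_gap: 16.1
grip_force: 60.1
```

```bash
python3 - <<'E'
from geo import *
from bench import r,vision
st=r.sense(); print(st["tool_pos"],st["ft_force"],go(st,*place(18,42,78,0)))
E
```

```text
[ 576.50928531 -126.26288684   93.60570083] [ 1.22452666  1.0675322  -1.78275636] [ 9.780e-01 -3.280e-01 -7.712e+00 -1.000e-03  1.000e-03  0.000e+00]
```

Request:
step_arm(
  targets=[
    [[0,0,-0.7,0,0,0],[0,0,-1.4,0,0,0],[0,0,-2,0,0,0],[0,0,-2.5,0,0,0],[0,0,-2.5,0,0,0]],
  ],
)

```text
time: 6.57
tool_pos: [576.5, -126.5, 91.1]
tcp_rot: [179.9, 35.0, 174.3]
ft_force: [-0.8, -0.1, 0.1]
finger_gap: 16.4
grip_force: 60.1
```

Request:
step_arm(
  targets=[
    [[0,0,-0.5,0,0,0],[0,0,-1,0,0,0],[0,0,-1,0,0,0]],
  ],
)

```text
time: 6.82
tool_pos: [576.9, -126.6, 90.6]
tcp_rot: [179.9, 35.1, 174.3]
ft_force: [0.2, 1.3, 4.1]
finger_gap: 16.2
grip_force: 60.6
```

Request:
step_arm(
  targets=[
    [[0,0,0,0,0,0],[0,0,0,0,0,0],[0,0,0,0,0,0],[0,0,0,0,0,0],[0,0,0,0,0,0],[0,0,0,0,0,0],[0,0,0,0,0,0],[0,0,0,0,0,0]],
  ],
  fingers=-0.1,
)

```text
time: 7.48
tool_pos: [576.2, -126.4, 89.6]
tcp_rot: [179.9, 35.0, 174.3]
ft_force: [-0.3, -0.7, -1.1]
finger_gap: 46.9
grip_force: 0.0
```

Request:
step_arm(
  targets=[
    [[0,0,5,0,0,0],[0,0,15,0,0,0],[-5,0,35,0,0,0],[-15,10,65,0,0,0],[-35,30,95,0,0,0],[-60,60,115,0,0,0],[-80,95,130,0,0,0],[-105,130,140,0,0,0],[-130,160,140,0,0,0],[-155,190,140,0,0,0],[-155,190,140,0,0,0]],
  ],
)

```text
time: 8.4
tool_pos: [444.6, 77.5, 228.0]
tcp_rot: [-179.5, 33.9, 174.5]
ft_force: [-0.2, 0.7, 0.1]
finger_gap: 46.9
grip_force: 0.0
```

```bash
python3 - <<'E'
from geo import *
from bench import r,vision
a=vision.snapshot("side");b=vision.snapshot("top");pickle.dump(b,open("top1.pkl","wb"));pickle.dump(a,open("side1.pkl","wb"))
st=r.sense(); print(st["time"],st["tool_pos"],st["finger_gap"])
for k in (65,0): print(go(st,sp(-65,35+k),tool(SY)),sp(-65,35+k))
cv2.imwrite("pics/c5.png",np.hstack([crop(a["img"],255,190,130,130,3),crop(b["img"],265,150,130,130,3)]))
E
```

```text
8.5 [445.65382978  75.4768704  228.57926338] 47.146206768265046
[-2.40560e+01  1.30236e+02 -7.16640e+01  8.00000e-03 -1.80000e-02
  1.59000e-01] [421.59822997 205.71273734 156.91520443]
[ 1.31610e+01  1.32447e+02 -1.24909e+02  8.00000e-03 -1.80000e-02
  1.59000e-01] [458.81507477 207.92382534 103.67032155]
```

View pics/c5.png

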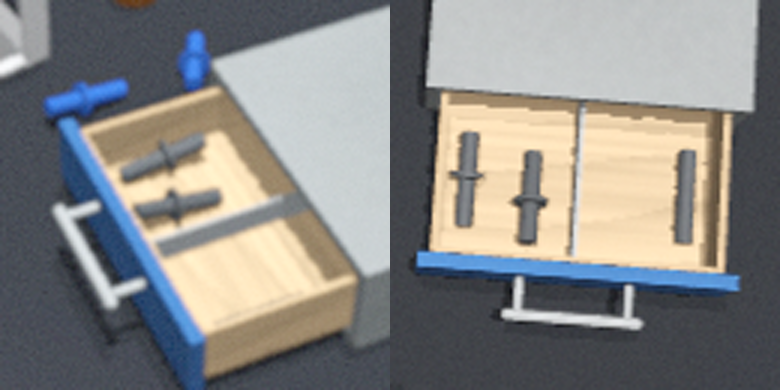

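The collared pin lies flat in the left compartment beside its sample (top crop (530,195)). The right compartment has free space. The last move fell short, so I'm checking the joints.

```bash
python3 - <<'E'
from bench import r
st=r.sense(); print(st["joint_pos"].round(1),st["qd"].round(1),st["tool_pos"],st["tcp_rot"])
E
```

```text
[ 10.  -51.2 138.6 -10.5  60.1 -71.9] [-5.1  0.  -0.1  1.6 -1.1 -4.2] [445.65382978  75.4768704  228.57926338] [-179.44494125   33.98842118  174.60086946]
```

Request:
step_arm(
  targets=[
    [[10,10,-35,0,0,0.05],[10,25,-70,0.004,-0.009,0.1],[5,45,-84,0.008,-0.018,0.159],[0,70,-84,0.008,-0.018,0.159],[-4,90,-84,0.008,-0.018,0.159],[-4,90,-84,0.008,-0.018,0.159],[-4,90,-84,0.008,-0.018,0.159]],
  ],
)

```text
time: 9.08
tool_pos: [442.6, 162.6, 144.5]
tcp_rot: [180.0, 35.0, -176.9]
ft_force: [-0.2, 0.1, 0.1]
finger_gap: 47.2
grip_force: 0.0
```

```bash
python3 - <<'E'
from geo import *
from bench import r
st=r.sense(); print(st["joint_pos"].round(1),st["qd"].round(1),st["tool_pos"],st["tcp_rot"])
for k in (50,45,0): print(go(st,sp(-65,35+k),tool(SY)),sp(-65,35+k))
E
```

```text
[ 21.5 -41.9 143.  -14.5  46.1 -64.7] [-1.8 -0.3 -0.2  0.7 -0.1 -1.3] [442.55472493 162.63220314 144.52212008] [ 179.99543384   35.02112919 -176.86081563]
[-1.2368e+01  4.3591e+01  1.0600e-01 -0.0000e+00  0.0000e+00  5.0000e-03] [430.18673262 206.22298842 144.62792376]
[-9.5050e+00  4.3761e+01 -3.9900e+00 -0.0000e+00  0.0000e+00  5.0000e-03] [433.04956683 206.39307211 140.53216354]
[ 1.6260e+01  4.5292e+01 -4.0852e+01 -0.0000e+00  0.0000e+00  5.0000e-03] [458.81507477 207.92382534 103.67032155]
```

Request:
step_arm(
  targets=[
    [[-6,22,0,0,0,0.005],[-12,43.5,0,0,0,0.005],[-12,43.5,0,0,0,0.005],[-6,44,-9,0,0,0.005],[2,44.5,-20,0,0,0.005],[10,45,-32,0,0,0.005],[16,45.3,-41,0,0,0.005],[16,45.3,-41,0,0,0.005],[16,45.3,-41,0,0,0.005]],
  ],
)

```text
time: 9.83
tool_pos: [458.6, 206.4, 102.7]
tcp_rot: [-180.0, 34.9, -176.7]
ft_force: [-0.5, 0.0, 0.1]
finger_gap: 46.8
grip_force: 0.0
```

```bash
python3 - <<'E'
from geo import *
from bench import r,vision
st=r.sense(); print(st["joint_pos"].round(1),st["tool_pos"],go(st,sp(-65,35),tool(SY)))
a=vision.snapshot("side");b=vision.snapshot("top")
cv2.imwrite("pics/c6.png",np.hstack([crop(a["img"],200,130,66,90,6),crop(b["img"],150,210,67,90,6)]))
E
```

```text
[ 27.6 -26.9 138.8 -22.7  37.9 -51.4] [458.63947141 206.42873247 102.74786574] [ 1.760e-01  1.495e+00  9.220e-01  1.000e-03 -2.000e-03  3.000e-03]
```

View pics/c6.png

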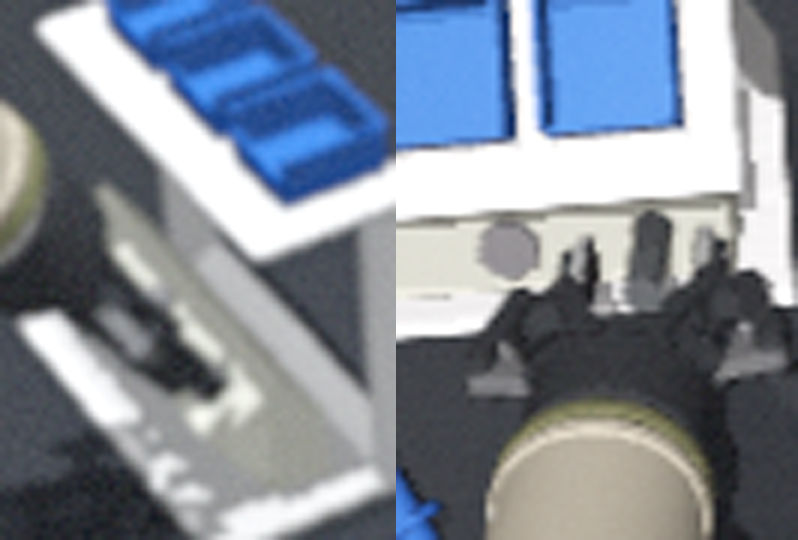

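The plain pin (top crop (650,255)) is centred between the fingers at (585,255) and (705,245). The plug at (510,248) is clear, so I'm closing with a 1 mm correction.

Request:
step_arm(
  targets=[
    [[0,1,0.8,0,0,0],[0,1,0.8,0,0,0],[0,1,0.8,0,0,0],[0,1,0.8,0,0,0],[0,1,0.8,0,0,0],[0,1,0.8,0,0,0],[0,1,0.8,0,0,0]],
  ],
  fingers=1,
  newtons=60,
)

```text
time: 10.52
tool_pos: [458.8, 208.6, 105.0]
tcp_rot: [-179.9, 35.1, -176.6]
ft_force: [-3.9, -8.7, 7.5]
finger_gap: 16.8
grip_force: 58.0
```

Request:
step_arm(
  targets=[
    [[-6,-0.3,8,0,0,0],[-12,-0.7,17,0,0,0],[-18,-1,26,0,0,0],[-24,-1.3,34,0,0,0],[-28.5,-1.7,41,0,0,0],[-28.5,-1.7,41,0,0,0],[-28.5,-1.7,41,0,0,0]],
  ],
)

```text
time: 11.1
tool_pos: [429.8, 208.0, 145.3]
tcp_rot: [179.9, 35.1, -176.6]
ft_force: [0.2, -0.4, -1.0]
finger_gap: 16.7
grip_force: 58.6
```

```bash
python3 - <<'E'
from bench import r
st=r.sense(); print(st["joint_pos"].round(1),st["tool_pos"],st["tcp_rot"],st["ft_force"])
E
```

```text
[ 30.3 -37.6 140.6 -20.8  46.8 -52.9] [429.82706311 207.95318068 145.33282986] [ 179.9096289    35.06098362 -176.61715004] [ 0.24177721 -0.35279194 -1.00696413]
```

Request:
step_arm(
  targets=[
    [[0,-12,1,0,0,-0.12],[0,-30,1,0,0,-0.24],[1,-50,1,0,0,-0.36],[3,-75,1,0,0,-0.44],[5,-100,1,0,0,-0.44],[8,-125,3,0,0,-0.44],[14,-150,20,0,0,-0.44],[24,-175,40,0,0,-0.44],[40,-200,60,0,0,-0.44],[40,-200,60,0,0,-0.44]],
  ],
)

```text
time: 11.93
tool_pos: [473.1, 3.2, 210.3]
tcp_rot: [179.8, 35.4, 157.9]
ft_force: [1.2, 0.6, -0.4]
finger_gap: 16.6
grip_force: 58.8
```

```bash
python3 - <<'E'
from geo import *
from bench import r
st=r.sense(); print(st["joint_pos"].round(1),st["tool_pos"],st["tcp_rot"],st["ft_force"],st["finger_gap"])
print(*[go(st,*place(18,-45,70,h)) for h in (110,5)])
E
```

```text
[  5.1 -43.5 137.1 -18.7  55.5 -56.4] [473.14474824   3.20303858 210.25993984] [179.84864599  35.4449117  157.85211219] [ 1.16611656  0.63622853 -0.36783822] 16.60841961690222
[ 1.00419e+02 -2.16827e+02 -2.09190e+01 -0.00000e+00  8.00000e-03
  2.87000e-01] [ 1.00419e+02 -2.16827e+02 -1.25919e+02 -0.00000e+00  8.00000e-03
  2.87000e-01]
```

Request:
step_arm(
  targets=[
    [[14,-32,0,0,0,0.06],[29,-64,0,0,0,0.12],[44,-96,0,0,0,0.18],[59,-128,0,0,0,0.24],[74,-160,0,0,0.004,0.287],[88,-190,0,0,0.008,0.287],[98,-212,0,0,0.008,0.287],[100,-217,-25,0,0.008,0.287],[100,-217,-50,0,0.008,0.287],[100,-217,-60,0,0.008,0.287],[100,-217,-60,0,0.008,0.287]],
  ],
)

```text
time: 12.85
tool_pos: [566.7, -207.8, 138.3]
tcp_rot: [179.8, 34.0, 174.5]
ft_force: [-0.4, 0.5, -2.3]
finger_gap: 16.8
grip_force: 58.8
```

```bash
python3 - <<'E'
from geo import *
from bench import r,vision
st=r.sense(); print(st["time"],st["tool_pos"],st["tcp_rot"],st["ft_force"],go(st,*place(18,-45,70,5)))
a=vision.snapshot("side");b=vision.snapshot("top")
cv2.imwrite("pics/c7.png",np.hstack([crop(a["img"],255,190,130,130,3),crop(b["img"],265,150,130,130,3)]))
E
```

```text
12.85 [ 566.74984352 -207.83471485  138.28278504] [179.76593465  34.00340364 174.45682235] [-0.42761822  0.48811343 -2.3484924 ] [ 6.8140e+00 -5.7890e+00 -5.3942e+01 -5.0000e-03 -1.7000e-02 -3.0000e-03]
```

View pics/c7.png

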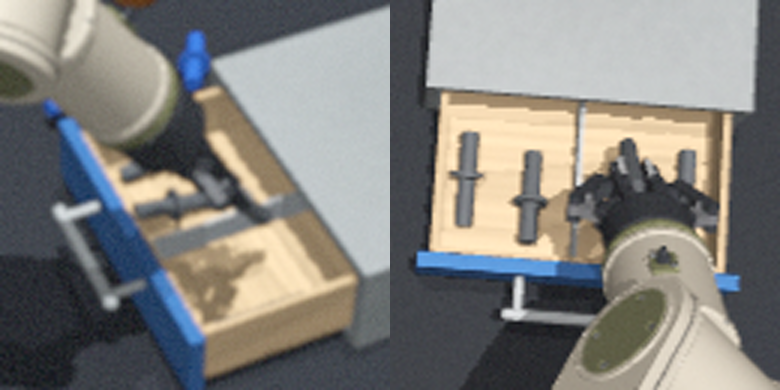

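The plain pin hangs over the right compartment, between the divider at (580,150) and the plain sample at (688,170). Now I'm lowering it.

Request:
step_arm(
  targets=[
    [[4,-3,-15,-0.003,-0.01,0],[7,-6,-30,-0.005,-0.017,-0.003],[7,-6,-42,-0.005,-0.017,-0.003],[7,-6,-49,-0.005,-0.017,-0.003],[7,-6,-52,-0.005,-0.017,-0.003],[7,-6,-53,-0.005,-0.017,-0.003],[7,-6,-53,-0.005,-0.017,-0.003]],
  ],
)

```text
time: 13.53
tool_pos: [577.0, -215.3, 92.4]
tcp_rot: [-179.6, 35.6, 174.7]
ft_force: [-0.0, 0.2, -1.4]
finger_gap: 16.5
grip_force: 58.8
```

Request:
step_arm(
  targets=[
    [[0,0,-0.5,0,0,0],[0,0,-1,0,0,0],[0,0,-1,0,0,0]],
  ],
)

```text
time: 13.78
tool_pos: [577.0, -215.7, 91.3]
tcp_rot: [-179.6, 35.6, 174.7]
ft_force: [0.2, -0.3, -1.3]
finger_gap: 16.5
grip_force: 58.8
```

Request:
step_arm(
  targets=[
    [[0,0,-1.5,0,0,0],[0,0,-3,0,0,0],[0,0,-4,0,0,0],[0,0,-5,0,0,0],[0,0,-5.5,0,0,0],[0,0,-5.5,0,0,0]],
  ],
)

```text
time: 14.28
tool_pos: [576.8, -215.5, 85.2]
tcp_rot: [-179.7, 35.5, 174.6]
ft_force: [-1.3, 0.9, 0.8]
finger_gap: 16.7
grip_force: 59.0
```

Request:
step_arm(
  targets=[
    [[0,0,-0.5,0,0,0],[0,0,-1,0,0,0],[0,0,-1,0,0,0]],
  ],
)

```text
time: 14.53
tool_pos: [577.2, -215.7, 84.8]
tcp_rot: [-179.6, 35.6, 174.7]
ft_force: [-0.4, 1.5, 2.7]
finger_gap: 16.6
grip_force: 59.4
```

Request:
step_arm(
  targets=[
    [[0,0,0,0,0,0],[0,0,0,0,0,0],[0,0,0,0,0,0],[0,0,0,0,0,0],[0,0,0,0,0,0],[0,0,0,0,0,0],[0,0,0,0,0,0],[0,0,0,0,0,0]],
  ],
  fingers=0,
)

```text
time: 15.2
tool_pos: [576.7, -215.5, 84.1]
tcp_rot: [-179.7, 35.5, 174.6]
ft_force: [-0.5, 0.3, -1.2]
finger_gap: 42.7
grip_force: 0.0
```

Request:
step_arm(
  targets=[
    [[0,0,5,0,0,0],[0,0,15,0,0,0],[0,0,40,0,0,0],[0,0,75,0,0,0],[0,0,110,0,0,0],[-20,0,130,0,0.12,0],[-50,5,140,0,0.24,0],[-80,15,140,0,0.36,0],[-110,35,140,0,0.48,0],[-140,55,140,0,0.6,0],[-160,60,140,0,0.61,0],[-160,60,140,0,0.61,0]],
  ],
)

```text
time: 16.2
tool_pos: [415.2, -154.4, 225.2]
tcp_rot: [-176.5, 0.6, 175.7]
ft_force: [0.3, 0.5, -0.3]
finger_gap: 43.1
grip_force: 0.0
```

```bash
python3 - <<'E'
from geo import *
from bench import r,vision
a=vision.snapshot("side");b=vision.snapshot("top")
st=r.sense(); print(st["time"],st["tool_pos"],st["tcp_rot"],st["joint_pos"].round(1))
p=dp(-98-21-35-45,0); p[2]=68
print(p,go(st,p,tool(DY,0)))
cv2.imwrite("pics/c8.png",np.hstack([crop(a["img"],255,190,130,130,3),crop(b["img"],265,150,130,130,3)]))
E
```

```text
16.3 [ 417.03119122 -155.55863374  225.26855179] [-176.53167253    0.82619561  175.63267246] [ -24.8  -18.2  112.4   -3.    83.9 -110.1]
[ 401.9497474  -151.58100295   68.        ] [-1.50810e+01  3.97800e+00 -1.57269e+02  6.20000e-02  9.00000e-03
 -2.10000e-02]
```

View pics/c8.png

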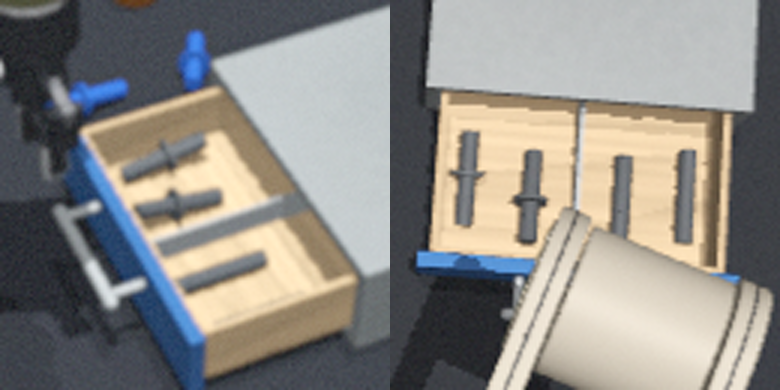

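Both pins lie flat beside their matching samples (plain at top crop (622,195), collared at (530,195)). The handle bar is clear for the push, so I'm closing the fingers and lowering in front of it.

Request:
step_arm(
  targets=[
    [[-8,2,-10,0.03,0.005,-0.01],[-15,4,-40,0.062,0.009,-0.021],[-15,4,-75,0.062,0.009,-0.021],[-15,4,-105,0.062,0.009,-0.021],[-15,4,-130,0.062,0.009,-0.021],[-15,4,-148,0.062,0.009,-0.021],[-15,4,-157,0.062,0.009,-0.021],[-15,4,-157,0.062,0.009,-0.021],[-15,4,-157,0.062,0.009,-0.021]],
  ],
  fingers=1,
  newtons=20,
)

```text
time: 17.05
tool_pos: [402.1, -151.9, 67.8]
tcp_rot: [179.9, -0.1, 174.4]
ft_force: [-0.5, 0.4, -0.6]
finger_gap: -0.4
grip_force: 0.0
```

Request:
step_arm(
  targets=[
    [[6,-0.6,0,0,0,0],[12,-1.2,0,0,0,0],[18,-1.8,0,0,0,0],[21,-2.1,0,0,0,0],[24,-2.3,0,0,0,0],[26,-2.5,0,0,0,0],[28,-2.7,0,0,0,0],[30,-2.9,0,0,0,0],[32,-3.1,0,0,0,0],[34,-3.3,0,0,0,0],[36,-3.5,0,0,0,0],[38,-3.7,0,0,0,0]],
  ],
)

```text
time: 18.05
tool_pos: [439.7, -155.1, 67.1]
tcp_rot: [179.9, -0.1, 174.4]
ft_force: [-1.6, 0.7, -0.7]
finger_gap: -0.1
grip_force: 0.5
```

Request:
step_arm(
  targets=[
    [[4,-0.4,0,0,0,0],[9,-0.9,0,0,0,0],[14,-1.4,0,0,0,0],[19,-1.9,0,0,0,0],[24,-2.3,0,0,0,0],[29,-2.8,0,0,0,0],[34,-3.3,0,0,0,0],[39,-3.8,0,0,0,0],[44,-4.3,0,0,0,0],[49,-4.8,0,0,0,0],[54,-5.3,0,0,0,0],[59,-5.8,0,0,0,0]],
  ],
)

```text
time: 19.05
tool_pos: [499.2, -161.0, 67.2]
tcp_rot: [179.9, -0.1, 174.4]
ft_force: [-0.5, 0.0, -1.5]
finger_gap: 0.5
grip_force: 0.6
```

Request:
step_arm(
  targets=[
    [[5,-0.5,0,0,0,0],[10,-1,0,0,0,0],[15,-1.5,0,0,0,0],[20,-2,0,0,0,0],[25,-2.5,0,0,0,0],[30,-2.9,0,0,0,0],[35,-3.4,0,0,0,0],[40,-3.9,0,0,0,0],[45,-4.4,0,0,0,0],[49,-4.8,0,0,0,0],[53,-5.2,0,0,0,0],[56,-5.5,0,0,0,0]],
  ],
)

```text
time: 20.05
tool_pos: [555.2, -166.5, 67.3]
tcp_rot: [179.9, -0.1, 174.4]
ft_force: [-1.2, -0.0, 1.0]
finger_gap: 0.1
grip_force: 0.6
```

Those were my last pictures, so I'm checking the drawer numerically with the blue mask.

```bash
cat > front.py <<'E'
from geo import *
def front(b):
    hsv=cv2.cvtColor(b["img"],cv2.COLOR_BGR2HSV); m=cv2.inRange(hsv,(100,130,60),(125,255,255))
    out=[]
    for u in (279,283,287,365,370,375):      # columns of the drawer front, top view
        v=np.where(m[100:300,u])[0]+100
        out.append((u,v.min() if len(v) else None,v.max() if len(v) else None,len(v)))
    return out
E
python3 - <<'E'
from front import *
from bench import r,vision
b=vision.snapshot("top"); print(front(pickle.load(open("top1.pkl","rb")))); print(front(b))
for s in (pickle.load(open("top1.pkl","rb")),b):
    p=[onz(s,u,v0,88)[:2].round(0) for u,v0,v1,n in front(s) if v0]; print(p)
print(r.sense()["ft_force"])
E
```

```text
[(279, np.int64(234), np.int64(241), 8), (283, np.int64(235), np.int64(241), 7), (287, np.int64(235), np.int64(241), 7), (365, np.int64(241), np.int64(247), 7), (370, np.int64(241), np.int64(247), 7), (375, np.int64(242), np.int64(247), 6)]
[(279, np.int64(189), np.int64(198), 10), (283, np.int64(190), np.int64(199), 10), (287, np.int64(191), np.int64(199), 9), (365, None, None, 0), (370, None, None, 0), (375, None, None, 0)]
[array([511., -29.]), array([508., -40.]), array([508., -51.]), array([ 486., -264.]), array([ 486., -277.]), array([ 483., -291.])]
[array([636., -32.]), array([633., -43.]), array([630., -54.])]
[-0.44095413 -0.15947222  0.43511557]
```

Request:
step_arm(
  targets=[
    [[3,-0.3,0,0,0,0],[6,-0.6,0,0,0,0],[9,-0.9,0,0,0,0],[12,-1.2,0,0,0,0],[15,-1.5,0,0,0,0],[17,-1.7,0,0,0,0],[19,-1.9,0,0,0,0],[21,-2.1,0,0,0,0],[22,-2.2,0,0,0,0],[23,-2.3,0,0,0,0],[24,-2.4,0,0,0,0],[25,-2.5,0,0,0,0]],
  ],
)

```text
time: 21.1
tool_pos: [579.7, -169.0, 67.2]
tcp_rot: [179.9, -0.1, 174.4]
ft_force: [-1.0, 1.1, 0.5]
finger_gap: -0.3
grip_force: 0.5
```

Request:
step_arm(
  targets=[
    [[0.5,0,0,0,0,0],[1,-0.1,0,0,0,0],[1.5,-0.1,0,0,0,0],[2,-0.2,0,0,0,0],[2.5,-0.2,0,0,0,0],[3,-0.3,0,0,0,0],[3.5,-0.3,0,0,0,0],[4,-0.4,0,0,0,0]],
  ],
)

```text
time: 21.77
tool_pos: [582.2, -169.2, 67.0]
tcp_rot: [179.9, -0.3, 174.4]
ft_force: [-13.4, 3.0, 8.1]
finger_gap: 0.2
grip_force: 6.2
```

Request:
step_arm(
  targets=[
    [[0.5,0,0,0,0,0],[0.8,-0.1,0,0,0,0],[0.8,-0.1,0,0,0,0]],
  ],
)

```text
time: 22.02
tool_pos: [582.3, -169.2, 67.0]
tcp_rot: [179.9, -0.4, 174.4]
ft_force: [-14.0, 2.4, 10.7]
finger_gap: -0.2
grip_force: 7.4
```

```bash
python3 - <<'E'
from front import *
from bench import r,vision
b=vision.snapshot("top"); f=front(b); print(f)
print([onz(b,u,v0,88)[:2].round(0) for u,v0,v1,n in f if v0],[onz(b,u,v1,88)[:2].round(0) for u,v0,v1,n in f if v0])
print([onz(pickle.load(open("top0.pkl","rb")),u,v,100)[:2].round(0) for u,v in ((279,177.5),(287,178.5))])
st=r.sense();print(st["ft_force"],st["tool_pos"])
E
```

```text
[(279, np.int64(180), np.int64(189), 10), (283, np.int64(181), np.int64(190), 10), (287, np.int64(181), np.int64(190), 10), (365, None, None, 0), (370, None, None, 0), (375, None, None, 0)]
[array([661., -33.]), array([658., -44.]), array([658., -55.])] [array([636., -32.]), array([633., -43.]), array([633., -54.])]
[array([666., -33.]), array([662., -55.])]
[-14.59454212   1.97937313  10.01576841] [ 582.25919711 -169.22075382   67.01924962]
```

Request:
step_arm(
  targets=[
    [[-2,0.2,0,0,0,0],[-10,1,0,0,0,0],[-25,2.5,0,0,0,0],[-50,5,0,0,0,0],[-80,8,20,0,0,0],[-110,11,50,0,0,0],[-140,14,85,0,0,0],[-160,40,120,0,0,0],[-180,70,140,0,0,0],[-190,105,150,0,0,0],[-200,140,150,0,0,0],[-200,140,150,0,0,0]],
  ],
)

```text
time: 23.07
tool_pos: [383.7, -24.4, 218.8]
tcp_rot: [179.8, 0.1, 174.7]
ft_force: [-1.6, -0.6, -0.2]
finger_gap: -0.3
grip_force: 0.0
```

```bash
python3 - <<'E'
from front import *
from bench import r,vision
b=vision.snapshot("top"); f=front(b); print(f)
print([b["img"][170:196,u].astype(int).tolist()[::1][2:20] for u in (283,370)])
hsv=lambda s:cv2.cvtColor(s["img"],cv2.COLOR_BGR2HSV)
a=vision.snapshot("side")
wood=lambda s,x,y,w,h:int(cv2.inRange(hsv(s)[y:y+h,x:x+w],(8,50,100),(25,200,255)).sum()/255)
print("wood px",wood(b,270,150,125,110),wood(a,255,190,130,130))
b0=pickle.load(open("top0.pkl","rb"));d=cv2.absdiff(b0["img"],b["img"]).max(2)
for n,(x,y,w,h) in dict(jar=(180,152,30,30),bottle=(412,212,42,32),screw=(345,278,80,36),plug=(160,243,18,16)).items(): print(n,int((d[y:y+h,x:x+w]>50).sum()))
st=r.sense();print(st["ft_force"],st["tool_pos"],st["time"],st["qd"].round(1))
E
```

```text
[(279, np.int64(180), np.int64(189), 10), (283, np.int64(181), np.int64(190), 10), (287, np.int64(181), np.int64(190), 10), (365, np.int64(187), np.int64(196), 10), (370, np.int64(188), np.int64(197), 10), (375, np.int64(188), np.int64(197), 10)]
[[[204, 203, 200], [201, 201, 198], [201, 201, 196], [204, 202, 199], [203, 202, 200], [205, 206, 201], [204, 202, 201], [141, 142, 137], [122, 97, 81], [223, 156, 96], [219, 155, 94], [221, 158, 96], [220, 155, 95], [159, 104, 60], [92, 60, 35], [93, 61, 38], [89, 54, 33], [90, 57, 35]], [[202, 202, 199], [203, 203, 199], [203, 202, 199], [204, 203, 200], [204, 202, 201], [201, 201, 198], [201, 201, 198], [203, 202, 200], [201, 201, 199], [202, 202, 199], [202, 202, 199], [203, 204, 201], [203, 203, 199], [200, 201, 197], [111, 108, 105], [164, 120, 87], [213, 149, 89], [216, 153, 95]]]
wood px 0 14
jar 0
bottle 0
screw 0
plug 0
[-0.49866767 -0.15663946 -0.40203329] [384.55884521 -28.23094417 217.70389723] 23.1667 [-2.9  2.5 -0.9 -0.5 -0.5 -1. ]
```

The drawer is shut against its stop: the front is flush, no drawer interior shows from above, and the push force rose at the end. The bystanders haven't moved and the arm is clear, so I'm handing in.

```bash
python3 -c "
from bench import r
print(r.hand_in())"
```

```text
the job is handed in; nothing more can be done
None
```

Both pins lie flat in their matching compartments, the drawer is shut against its stop, the plug, bottle, jar and screwdriver haven't moved, and the job is handed in (23 s of the 67 s used).

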